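# Open the push-and-turn descaler bottle in the pull-out tray

## Robot

A 6-joint arm with a two-finger parallel gripper is mounted at the origin on the work surface. World frame = base frame: x ahead of the robot, y to its left, z up, the work surface at z = 0. Lengths are in m, angles in degrees, forces in N, time in s.
With the tool pointing down it reaches from about 0.3 to 0.75 m from the base axis. Payload 8.5 kg.
Tool frame: the origin (TCP) lies at the very end of the fingers, on their centre line; the grasp point (between the pads) lies 19 mm behind it; x points along the fingers, y is the direction in which the jaws open and shut, and the axes are right-handed (so a half turn about x gives the same grasp; the last joint's range is limited). The gripper opens to 85 mm and grips with 20 to 120 N. Pads are 22 mm wide; open, the fingers measure 114 mm over their backs; the gripper's body (76 mm by 85 mm) begins 54 mm behind the grasp point. The pads swing forward as they close: fully open they stand 13 mm farther back than shut.
Start: joints at [51.434, 21.807, 74.336, -0, 83.858, -12.336], TCP at [0.243, 0.493, 0.231] pointing down, gripper open.
Joint ranges: [-178.18, 178.18], [-50.72, 133.34], [12.68, 142.11], [-81.47, 261.47], [9.98, 163.14], [-165.26, 165.26]. Speed limits (degrees/s): [136.94, 136.94, 180, 180, 180, 180].

## Interface

Orientations are given as a 3x3 rotation matrix whose columns are the frame's x, y, z axes.
In Python, from rig import sensors, cams, env gives the robot as it stands.
- The arm moves only by the shell command python3 -m crank 'ROWS' [FORCE]. ROWS is a JSON object of lists of equal length, an entry for each row: "hand": the closure in counts, from 0 (fully open) to 255 (shut); "translation": the shift along the tool's x, y, z in m, a list of three; "dr": the turn, a rotation vector about the tool's x, y, z in rad, a list of three. A call has 1 to 5 rows; each row is the pose to reach, as a shift and turn from the pose commanded when the call began, along the tool's axes at that moment; what a row does not reach only later rows make up. A row lasts 1/10 s, in which the tool goes at most 50 mm and 8.59 degrees, less where a joint would pass 70% of its speed; a pose out of reach is approached as far as the arm can. A call with a gripper value outside its range is refused whole. The fingers move at their own pace and stop on an object; FORCE is the grip in N (left out, the last holds). Time passes only in rows, so rows that repeat a pose let the fingers close. It gives the time, the measured TCP pose, the force and the opening at its end, in the units of the state.
- sensors.observe(): the state, without advancing time (a new reading comes with each control period).
- cams.get_image(name): name is "scene" or "top"; returns (picture, depth): 400x640x3 uint8, blue, green, red; 400x640 float32, m along the optical axis (not along the pixel's ray), 0 where there is no reading.
- cams.calibration(name): a dict with "vertical_fov" (degrees; the focal length in pixels is half the picture's height over the tangent of half this angle, whatever the lens; pixels are square), "cx", "cy" (the principal point, pixels), "extrinsics" (4x4, takes a point from camera to world coordinates). Camera axes: x right, y down, z forward; pixel columns grow to the right and rows downward; lengths in m; the calibration is good to about 2 mm. A picture is of the moment at which its call begins. calibration takes no time and is no camera call.
- env.close_job(): hands the job in, once; it reports no verdict.
The state is a dict: "time_s": time; "q": joint angles; "qvel": joint speeds; "joint_efforts": joint torques, N m; "position": TCP position; "tool_rot": TCP orientation; "ft_force": force on the tool from outside, world axes, zero at the start; "wrist_torque": the same for the moment, N m; "grip_width": finger opening in m.
Only numpy, scipy, OpenCV 4.12 (cv2) and the standard library are available. Lean on these libraries where they do the work, as an engineer would, in place of code of your own. Each camera call takes 0.05 s, during which the arm holds its last target. There are 200 camera calls.

## Task

Pull the tray of the black cabinet out by its bar handle all the way to its stop, then open the bottle with the wide ribbed safety cap where it stands in the tray: push the cap down, keep it down while you turn it anticlockwise (seen from above) until it is free, and lift it straight up off the neck. Finish still holding the cap level and steady in the gripper, about 5 to 10 cm above the bottle mouth; nothing is put down or let go. Leave the bottle standing in its place with the tray fully out, and do not shift the plate, egg mould, canister and tumbler standing on the counter.

Things in the scene. Friction and masses are not known exactly. Their poses are not given: they have to be found in the camera images.
- cabinet: Low black steel cabinet on the counter, 230 deep, 441 wide, 160 high. Origin: on the counter, at the foot of its front face, below the middle of the tray; x points into the cabinet, z up. Its tray bay spans y -140 to 140 mm; left of it (y 140 to 298) is a bay of glass tumblers behind a glazed swing door that stands ajar.
- tray (a joint): How far the tray is pulled out (m): 0 shut, 0.16 at its stop. It slides level along the cabinet's -x with 2 N of friction and stays where left. Its front panel is 150 high. Behind it are three square cells side by side, 84 mm apart, floor 11 and walls 46 above the counter, centres 122 mm behind the handle bar. Their order of contents varies: safety-cap bottle, nozzle bottle, tin.
- tray_handle (a point): Middle of the tray's handle, a level round steel bar 10 mm thick, 110 long, on the front panel, 128 mm above the counter and 32 below the cabinet's top. Clear gap between bar and panel 35 mm. Axes: x straight into the cabinet (the tray pulls along -x), y along the bar, z up.
- bottle: White square plastic bottle, 72 x 72 x 78 mm, neck 26 mm thick with its mouth 113 above the bottle's foot, standing loose in a tray cell (76 x 76) that stops it turning. Origin: centre of its underside; z up, x into the cabinet. 0.3 to 0.6 kg.
- cap: Its safety cap: white, round, ribbed, 48 mm across, 26 high, flat top. Origin: centre of its lower rim; z up. Seated, the rim is 100 mm above the bottle's foot. Sprung: push it down 5 to 8 mm (4 clears the lock, hard stop at 9; 7 N rising to 16 N) and keep it down while turning anticlockwise from above. Free to lift off between 0.9 and 2.3 rad of turn (1.3 is good). 35 g.
- spray_bottle: The other bottle in the tray: same square white body, 72 x 72 x 78 mm, but a thin nozzle, 28 mm across at its foot, tip 130 above the bottle's foot. Not to be opened. Origin: centre of its underside.
- tin: Low square steel tin in the tray, 72 x 72 x 50 mm, with a flat round black lid 60 across, 10 high. Not needed. Origin: centre of its underside.
- plate: White ceramic plate, 200 mm across, 20 high, on the counter; leave it. Origin: centre of its underside.
- egg_mould: Round dark silicone egg mould, 176 mm across, 34 high, seven domes; leave it. Origin: centre of its underside.
- canister: Stainless canister, 92 mm across, 143 high; leave it. Origin: centre of its underside.
- tumbler: Clear glass tumbler, 70 mm across, 90 high; leave it. Origin: centre of its underside.

How it is judged (in metres and radians):
On the way, in this order (a step that is already met when the one before it is completed fails the run):
1. the tray is pulled out to its stop (value of joint tray above 0.152 m and z of cap in the frame of bottle above 0.097 m), for 0.2 s.
2. the cap is pushed down on the bottle (z of cap in the frame of bottle below 0.0962 m and horizontal distance between cap and bottle below 0.006 m and angle between the x axis of cap and the x axis of bottle, either way round below 0.3 rad), for 0.1 s.
3. the cap is turned free, still on the neck (z of cap in the frame of bottle below 0.106 m and horizontal distance between cap and bottle below 0.006 m and angle between the x axis of cap and the x axis of bottle, either way round above 0.8 rad), for 0.05 s.
At the end, for the whole second after the job is handed in: The fingers hold the cap level (within 0.3 rad) and still, over the bottle (within 40 mm sideways), its lower rim 25 to 150 mm above the bottle mouth and not touching the bottle; the bottle stands upright on the floor of its tray cell and the tray is within 15 mm of its stop (z of cap in the frame of bottle between 0.138 and 0.263 m and horizontal distance between cap and bottle below 0.04 m and angle between cap's own z axis and vertical below 0.3 rad and linear speed of cap below 0.03 m/s and contact force between the fingers and cap above 1 N and contact force between cap and bottle below 0.1 N and height (world z) of bottle below 0.018 m and angle between bottle's own z axis and vertical below 0.1 rad and value of joint tray above 0.145 m); the arm keeps its last pose, push and grip.
It fails at once if the plate is shifted by more than 30 mm (distance of plate from where it was at the start of the episode above 0.03 m).
It fails at once if the egg mould is shifted by more than 30 mm (distance of egg_mould from where it was at the start of the episode above 0.03 m).
It fails at once if the canister is shifted by more than 30 mm (distance of canister from where it was at the start of the episode above 0.03 m).
It fails at once if the tumbler is shifted by more than 30 mm (distance of tumbler from where it was at the start of the episode above 0.03 m).
It also fails if it takes over 51 s, if anything falls off the work surface, if the arm or the gripper's body presses on something with over 40 N, if the wrist force passes 120 N, or if a joint passes its speed limit or range.

## Working session

There is one attempt and no reset: what is moved stays moved. The work goes in short steps, Python scripts to look and compute and a shell command to move; the robot and the scene stay as the last step left them, time stands still between calls to the robot, and variables do not carry over. Pictures are saved under pics/ and viewed, about 8 in all and at most 12, crops included, and the job is handed in when it is done.

```bash
ls; mkdir -p pics; cat > h.py <<'E'
import numpy as np, cv2
from rig import sensors, cams, env
def cam(name):
    im,d=cams.get_image(name); c=cams.calibration(name)
    f=im.shape[0]/2/np.tan(np.radians(c["vertical_fov"])/2)
    v,u=np.indices(d.shape); 
    P=np.stack([(u-c["cx"])/f*d,(v-c["cy"])/f*d,d],-1)
    T=np.array(c["extrinsics"]); W=P@T[:3,:3].T+T[:3,3]; W[d==0]=np.nan
    return im,d,W
E
python3 - <<'E'
from h import *
for n in("scene","top"):
    im,d,W=cam(n); cv2.imwrite(f"pics/{n}0.png",im); np.save(f"pics/{n}0.npy",W); print(cams.calibration(n))
print(sensors.observe())
E
```

```text
pics
{'vertical_fov': 53.10043746491388, 'cx': 319.68807183319853, 'cy': 196.54422057142148, 'extrinsics': array([[ 0.15617311, -0.93718233,  0.31192825,  0.21871532],
       [-0.98771893, -0.149654  ,  0.0448887 , -0.01481766],
       [ 0.00461242, -0.31510785, -0.94904466,  1.20295984],
       [ 0.        ,  0.        ,  0.        ,  1.        ]])}
{'vertical_fov': 48.491239182010204, 'cx': 317.98805082435655, 'cy': 205.44619825190114, 'extrinsics': array([[ 0.02468155, -0.9972894 ,  0.06931576,  0.49000055],
       [-0.99965099, -0.02527431, -0.0076875 ,  0.03508029],
       [ 0.00941857, -0.06910183, -0.99756515,  1.25731283],
       [ 0.        ,  0.        ,  0.        ,  1.        ]])}
{'time_s': 0.1, 'q': array([ 5.14317463e+01,  2.18372766e+01,  7.43791758e+01, -7.85007061e-04,
        8.38567886e+01, -1.23357945e+01]), 'qvel': array([ 0.005321  , -0.05443714, -0.10785561, -0.00784939, -0.12700006,
       -0.0289545 ]), 'joint_efforts': array([ 5.01714007e-03, -4.49217153e+01, -2.31655169e+01, -1.76512635e-04,
        3.71057817e-03, -6.05146943e-05]), 'position': array([0.2429497 , 0.49314676, 0.23077941]), 'tool_rot': array([[-7.86298627e-04,  4.42012281e-01,  8.97008654e-01],
       [-1.00794934e-03,  8.97008125e-01, -4.42012904e-01],
       [-9.99999183e-01, -1.25169342e-03, -2.59790270e-04]]), 'ft_force': array([ 0.06283996,  0.02488456, -0.05569694]), 'wrist_torque': array([-0.0467725 ,  0.03782295, -0.03039939]), 'grip_width': 0.08520098538211238}
```

View pics/scene0.png

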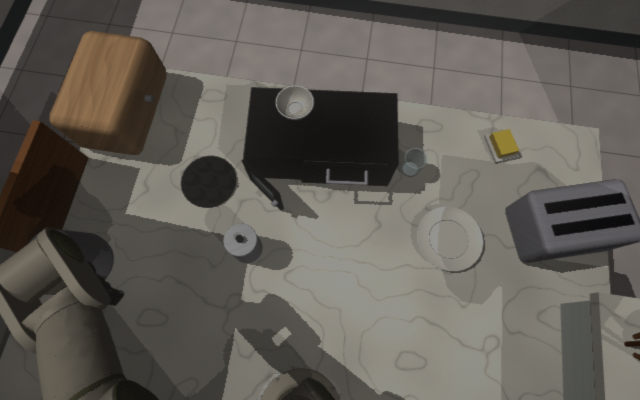

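View pics/top0.png

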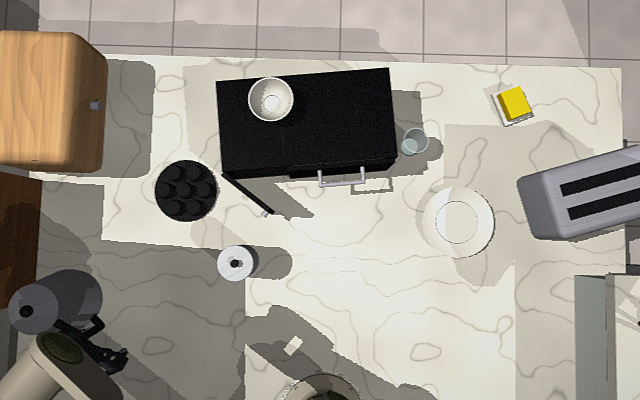

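The pictures show the black cabinet at top (217..396, 68..180), with the handle bar around (320,185)–(365,181). The glass door is ajar at (225,175)–(270,213), the mould at (187,190), the canister at (237,263), the tumbler at (414,141) and the plate at (458,222).

```bash
python3 - <<'E'
from h import *
W=np.load("pics/top0.npy"); S=np.load("pics/scene0.npy")
np.set_printoptions(precision=4,suppress=True)
def bar(W,box):
    u0,u1,v0,v1=box; p=W[v0:v1,u0:u1].reshape(-1,3); return p[(p[:,2]>.115)&(p[:,2]<.145)]
im=cv2.imread("pics/top0.png")
# silver bright pixels elevated
for n,box in(("top",(310,375,160,195)),("scene",(318,376,160,192))):
    A=np.load(f"pics/{n}0.npy");I=cv2.imread(f"pics/{n}0.png")
    u0,u1,v0,v1=box
    m=(A[v0:v1,u0:u1,2]>.118)&(A[v0:v1,u0:u1,2]<.142)&(I[v0:v1,u0:u1].max(-1)>80)
    p=A[v0:v1,u0:u1][m]; print(n,len(p)); 
    # front part: fit
    c=np.median(p,0);print(c,p.min(0),p.max(0))
    for r in range(v0,v1):
        q=A[r,u0:u1][m[r-v0]]
        if len(q):print(r,len(q),q.mean(0),q.min(0)[1],q.max(0)[1])
# cabinet top
m=(W[...,2]>.150)&(W[...,2]<.17); 
m[:, :200]=0; m[:,410:]=0; m[190:]=0
m=m.astype(np.uint8); p=W[m>0][:,:2].astype(np.float32)
r=cv2.minAreaRect(p);print(r,cv2.boxPoints(r), len(p))
# door
m=(W[180:225,215:285,2]>.05); p=W[180:225,215:285][m]; print("door",p.min(0),p.max(0)); print(p[np.argmin(p[:,0])],p[np.argmin(p[:,1])])
for n,(u,v) in dict(plate=(458,222),mould=(187,190),can=(237,263),tumbler=(414,141)).items(): print(n,W[v,u])
E
```

```text
top 282
[ 0.6301 -0.0309  0.1319] [ 0.6178 -0.0898  0.119 ] [0.673  0.0312 0.1378]
166 2 [ 0.6724 -0.085   0.1311] -0.08674865239744342 -0.08334503382284753
167 4 [ 0.6698 -0.0826  0.1308] -0.0862705678106056 -0.07875922405197114
168 4 [ 0.667  -0.0825  0.1317] -0.0867231063954251 -0.0787071720296724
169 4 [ 0.6645 -0.0826  0.1311] -0.08645998241691938 -0.07878355454488231
170 9 [ 0.6605 -0.0223  0.1304] -0.0863569662505097 0.031181456645709402
171 7 [ 0.6577 -0.0204  0.1316] -0.08634205716479967 0.031109347820775454
172 7 [ 0.6551 -0.0204  0.1315] -0.08652875464470347 0.031031877427312705
173 7 [ 0.653  -0.0363  0.131 ] -0.08751074072158208 0.028444108320445402
174 6 [ 0.6503 -0.0291  0.131 ] -0.08648260994730342 0.02835444420413249
175 7 [ 0.6477 -0.0377  0.1324] -0.08944339019242467 0.028278963122566864
176 8 [ 0.6449 -0.0304  0.1328] -0.0893322928898381 0.028231699638948202
177 8 [ 0.6426 -0.0306  0.1311] -0.08955243534664428 0.02819431446624274
178 8 [ 0.6399 -0.0306  0.1321] -0.08939573960950425 0.028108906665936618
179 7 [ 0.637  -0.023   0.1328] -0.08915669685937583 0.0280768
[... 1495 characters left out ...]
26 [ 0.6254 -0.0132  0.1335] -0.08733193836066908 0.02533585400327315
182 40 [ 0.6254 -0.0309  0.1326] -0.08791385347242646 0.0248875842186366
183 33 [ 0.6244 -0.043   0.1324] -0.08828719132901776 0.007554930317737019
184 10 [ 0.6269 -0.0754  0.1314] -0.08872449405723047 -0.057727937865938536
((0.7604891061782837, 0.06276595592498779), (0.2799695134162903, 0.4455006718635559), 6.414546489715576) [[ 0.5965  0.2685]
 [ 0.6463 -0.1742]
 [ 0.9245 -0.143 ]
 [ 0.8747  0.2998]] 15013
door [0.5397 0.1484 0.0515] [0.6338 0.2579 0.1586]
[0.5397 0.1699 0.0899] [0.5573 0.1484 0.1525]
plate [ 0.5402 -0.372   0.0037]
mould [0.6088 0.3889 0.0315]
can [0.4188 0.2244 0.1431]
tumbler [ 0.7683 -0.2442  0.0072]
```

```bash
cat >> h.py <<'E'
from scipy.spatial.transform import Rotation as R
np.set_printoptions(precision=4,suppress=True)
def go(p,yaw):
    s=sensors.observe(); r=np.array(s["tool_rot"]); a=np.radians(yaw)
    y=np.array([np.cos(a),np.sin(a),0]); x=np.array([0,0,-1.]); t=np.stack([x,y,np.cross(x,y)],1)
    print("tr",r.T@(np.array(p)-s["position"]),"dr",R.from_matrix(r.T@t).as_rotvec(), "pos",s["position"],"q",s["q"],"w",s["grip_width"],"F",s["ft_force"],"t",s["time_s"])
E
python3 -c "
from h import *
go([.626,-.031,.2],6.5)"
```

```text
tr [ 0.031  -0.3008  0.5753] dr [0.9995 0.0004 0.0013] pos [0.2429 0.4931 0.2308] q [ 51.4317  21.8373  74.3792  -0.0008  83.8568 -12.3358] w 0.08520098538211238 F [ 0.0628  0.0249 -0.0557] t 0.1
```

```bash
python3 -m crank '{"hand":[165,165,165,165,165],"translation":[[0,-0.023,0.044],[0,-0.046,0.088],[0,-0.069,0.132],[0,-0.092,0.176],[0,-0.115,0.22]],"dr":[[0.14,0,0],[0.28,0,0],[0.42,0,0],[0.56,0,0],[0.7,0,0]]}' 40; python3 -c "
from h import *
go([.626,-.031,.21],6.5)"
```

```text
time_s: 0.6
position: [0.3902, 0.2912, 0.2312]
tool_rot: [[-0.0, 0.918, 0.396], [-0.0, 0.396, -0.918], [-1.0, -0.0, -0.0]]
ft_force: [0.7, 0.4, 0.3]
grip_width: 0.0301
tr [0.0211 0.0888 0.3893] dr [0.294  0.     0.0004] pos [0.3902 0.2912 0.2312] q [22.7652 15.4871 83.9339  0.0028 80.6017 -0.583 ] w 0.030055762017980575 F [0.6675 0.3743 0.3037] t 0.6
```

```bash
python3 -m crank '{"hand":[165,165,165,165,165],"translation":[[0,0.011,0.047],[0,0.022,0.094],[0.005,0.033,0.141],[0.01,0.044,0.188],[0.015,0.055,0.235]],"dr":[[0.1,0,0],[0.2,0,0],[0.294,0,0],[0.294,0,0],[0.294,0,0]]}' ; python3 -c "
from h import *
go([.626,-.031,.19],6.5)"
```

```text
time_s: 1.1
position: [0.5351, 0.0979, 0.2159]
tool_rot: [[-0.0, 0.993, 0.118], [0.0, 0.118, -0.993], [-1.0, -0.0, -0.0]]
ft_force: [1.0, -0.1, 0.6]
grip_width: 0.0299
tr [0.0259 0.075  0.1388] dr [ 0.0052 -0.0002  0.0005] pos [0.5351 0.0979 0.2159] q [-2.1046 21.8791 76.8591  0.0049 81.2895 -8.9036] w 0.02986825403638879 F [ 1.0093 -0.0987  0.5599] t 1.1
```

```bash
python3 -m crank '{"hand":[165,165,165,165,165],"translation":[[0,0.02,0.037],[0,0.04,0.074],[0.005,0.06,0.111],[0.016,0.075,0.139],[0.016,0.075,0.139]],"dr":[[0.005,0,0],[0.005,0,0],[0.005,0,0],[0.005,0,0],[0.005,0,0]]}' ; python3 -c "
from h import *
im,d,W=cam('top'); cv2.imwrite('pics/t1.png',cv2.resize(im[120:240,240:420],None,fx=4,fy=4))
im,d,W=cam('scene'); cv2.imwrite('pics/s1.png',cv2.resize(im[100:220,270:450],None,fx=4,fy=4))
go([.626,-.031,.105],6.5)"
```

```text
time_s: 1.6
position: [0.6261, -0.0326, 0.1976]
tool_rot: [[-0.003, 0.994, 0.11], [0.0, 0.11, -0.994], [-1.0, -0.003, -0.001]]
ft_force: [-0.7, 1.0, -0.1]
grip_width: 0.03
tr [0.0945 0.001  0.0017] dr [-0.0004 -0.0008  0.0017] pos [ 0.625  -0.0295  0.1995] q [-13.5321  30.8047  64.4089   0.0118  84.8959 -20.0125] w 0.029846879299498127 F [-0.8228 -0.1203 -0.1108] t 1.7
```

View pics/s1.png

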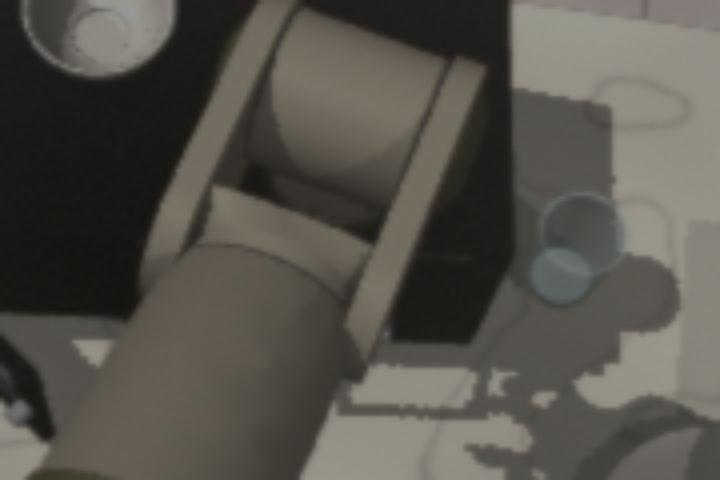

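The arm hides the handle in this view, so I'll descend slowly and watch the wrist force.

```bash
python3 -m crank '{"hand":[165,165,165,165,165],"translation":[[0.02,0.001,0.001],[0.04,0.001,0.001],[0.06,0.001,0.001],[0.08,0.001,0.001],[0.094,0.001,0.001]],"dr":[[0,0,0],[0,0,0],[0,0,0],[0,0,0],[0,0,0]]}' ; python3 -c "
from h import *
go([.626,-.031,.105],6.5)"
```

```text
time_s: 2.2
position: [0.6255, -0.0287, 0.1057]
tool_rot: [[-0.001, 0.993, 0.115], [0.0, 0.115, -0.993], [-1.0, -0.001, -0.001]]
ft_force: [-0.4, -0.8, 0.3]
grip_width: 0.0302
tr [0.0007 0.0002 0.0024] dr [ 0.0021 -0.0005  0.0009] pos [ 0.6255 -0.0287  0.1057] q [-13.4425  35.509   72.0662   0.0103  72.4816 -20.0674] w 0.030194314766424563 F [-0.4059 -0.8275  0.2588] t 2.2
```

No contact on the way down. Closing on the bar.

```bash
python3 -m crank '{"hand":[255,255,255,255,255],"translation":[[0,0,0],[0,0,0],[0,0,0],[0,0,0],[0,0,0]],"dr":[[0,0,0],[0,0,0],[0,0,0],[0,0,0],[0,0,0]]}' 40; python3 -c "
from h import *
go([.626,-.031,.105],6.5)"
```

```text
time_s: 2.7
position: [0.626, -0.0289, 0.1067]
tool_rot: [[-0.001, 0.993, 0.114], [0.002, 0.114, -0.993], [-1.0, -0.0, -0.002]]
ft_force: [-1.3, 5.5, -0.0]
grip_width: 0.0082
tr [ 0.0017 -0.0002  0.002 ] dr [ 0.0012 -0.0017  0.0003] pos [ 0.626  -0.0289  0.1067] q [-13.4893  35.4858  71.9278   0.0867  72.6377 -20.0865] w 0.00817746463120544 F [-1.3126  5.4859 -0.0273] t 2.7
```

```bash
python3 -m crank '{"hand":[255,255,255,255,255],"translation":[[0,-0.01,0],[0,-0.025,0],[0,-0.045,0],[0,-0.065,0],[0,-0.085,0]],"dr":[[0,0,0],[0,0,0],[0,0,0],[0,0,0],[0,0,0]]}'
python3 -m crank '{"hand":[255,255,255,255,255],"translation":[[0,-0.02,0],[0,-0.04,0],[0,-0.055,0],[0,-0.068,0],[0,-0.075,0]],"dr":[[0,0,0],[0,0,0],[0,0,0],[0,0,0],[0,0,0]]}'
python3 -c "
from h import *
go([.626-.16*.9936,-.029-.16*.113,.1067],6.5)"
```

```text
time_s: 3.2
position: [0.5412, -0.0384, 0.1067]
tool_rot: [[0.001, 0.993, 0.114], [0.002, 0.114, -0.993], [-1.0, 0.001, -0.002]]
ft_force: [2.2, 8.2, -1.4]
grip_width: 0.0085
time_s: 3.7
position: [0.467, -0.0467, 0.1068]
tool_rot: [[0.002, 0.994, 0.113], [0.003, 0.113, -0.994], [-1.0, 0.002, -0.003]]
ft_force: [34.8, 22.3, -20.2]
grip_width: 0.0085
tr [ 0.0001 -0.      0.0004] dr [ 0.     -0.0027 -0.0024] pos [ 0.467  -0.0467  0.1068] q [-20.325   21.9679  97.88     0.2319  60.0997 -26.9429] w 0.008456848939967565 F [ 34.7547  22.329  -20.2471] t 3.7
```

The tray has reached its stop: it travelled 0.16 m and the force rose to 35 N. Next I release, rise and move aside to look.

```bash
python3 -m crank '{"hand":[165,165,165,165,165],"translation":[[0,0.001,0],[0,0.001,0],[0,0.001,0],[0,0.001,0],[-0.01,0.001,0]],"dr":[[0,0,0],[0,0,0],[0,0,0],[0,0,0],[0,0,0]]}'
python3 -m crank '{"hand":[165,165,165,165,165],"translation":[[-0.04,0,0],[-0.08,0,0],[-0.13,0,0],[-0.14,-0.03,0],[-0.14,-0.07,0]],"dr":[[0,0,0],[0,0,0],[0,0,0],[0,0,0],[0,0,0]]}'
python3 -m crank '{"hand":[70,70,70,70,70],"translation":[[0,-0.02,0.03],[0,-0.04,0.07],[0,-0.06,0.11],[0,-0.07,0.15],[0,-0.07,0.15]],"dr":[[0,0,0],[0,0,0],[0,0,0],[0,0,0],[0,0,0]]}'
python3 -c "
from h import *
im,d,W=cam('top'); cv2.imwrite('pics/t2.png',cv2.resize(im[120:320,210:450],None,fx=3,fy=3)); np.save('pics/t2.npy',W)
im,d,W=cam('scene'); cv2.imwrite('pics/s2.png',cv2.resize(im[120:320,210:450],None,fx=3,fy=3)); np.save('pics/s2.npy',W)
go([.588,-.03,.22],6.5)"
```

```text
time_s: 4.2
position: [0.4679, -0.0482, 0.1159]
tool_rot: [[-0.002, 0.994, 0.114], [0.001, 0.114, -0.994], [-1.0, -0.002, -0.001]]
ft_force: [0.5, -0.6, 0.4]
grip_width: 0.0303
time_s: 4.7
position: [0.3994, -0.0567, 0.2588]
tool_rot: [[0.005, 0.993, 0.115], [-0.002, 0.115, -0.993], [-1.0, 0.004, 0.003]]
ft_force: [0.6, -0.8, -0.3]
grip_width: 0.0302
time_s: 5.2
position: [0.3456, -0.2171, 0.2569]
tool_rot: [[0.0, 0.994, 0.109], [-0.002, 0.109, -0.994], [-1.0, 0.0, 0.002]]
ft_force: [0.9, 0.2, -0.7]
grip_width: 0.0619
tr [ 0.0367  0.261  -0.1554] dr [-0.0014 -0.0001 -0.    ] pos [ 0.3461 -0.2136  0.2567] q [-48.4876   5.9831  91.8906   0.0067  82.1313 -54.9067] w 0.061944930086472644 F [0.2529 0.5256 0.2885] t 5.3
```

View pics/t2.png

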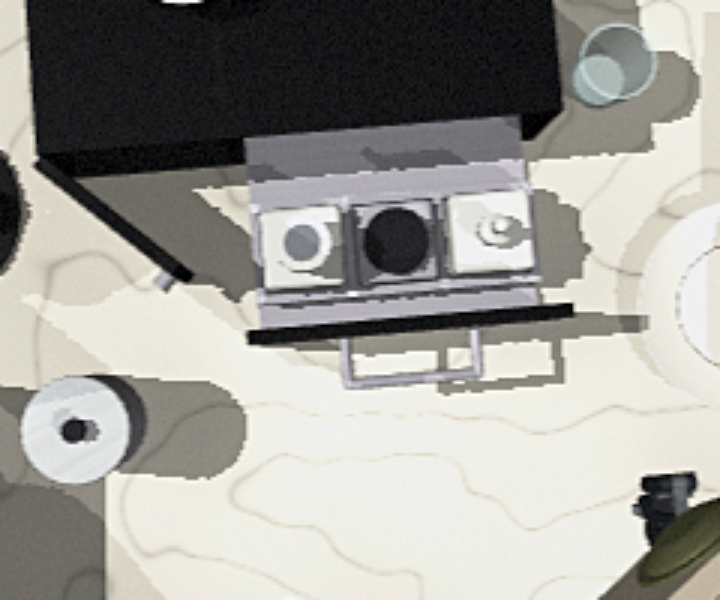

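The tray is out. The wide cap is in the left cell at crop (307,244), full image about (312,201). The tin is in the middle, the nozzle bottle is on the right and the door tip is at crop (190,275).

```bash
python3 - <<'E'
from h import *
yw=np.radians(6.5); ex=np.array([np.cos(yw),np.sin(yw)]); ey=np.array([-ex[1],ex[0]])
for n in("t2","s2"):
    W=np.load(f"pics/{n}.npy")
    m=(W[...,2]>.125)&(W[...,2]<.145)&(np.hypot(W[...,0]-.585,W[...,1]-.048)<.045)
    p=W[m]; q=p[:,:2]@np.stack([ex,ey],1)
    print(n,len(p),p.mean(0),(p.min(0)+p.max(0))/2,np.ptp(p,axis=0), cv2.minEnclosingCircle(p[:,:2].astype(np.float32)))
    # handle
    m=(W[...,2]>.122)&(W[...,2]<.142)&(W[...,0]>.44)&(W[...,0]<.49)&(abs(W[...,1]+.05)<.08); p=W[m]
    print("bar",p.mean(0),p.min(0),p.max(0))
    # bottle body top
    m=(W[...,2]>.08)&(W[...,2]<.1)&(np.hypot(W[...,0]-.585,W[...,1]-.048)<.06); print("body",cv2.minAreaRect(W[m][:,:2].astype(np.float32)))
c=np.array([.467,-.049]); print("pred",c+.122*ex+.084*ey)
go([.59,.05,.22],6.5)
E
```

```text
t2 290 [0.5794 0.0475 0.137 ] [0.5803 0.0471 0.1354] [0.0485 0.0459 0.0151] ((0.580082893371582, 0.047711197286844254), 0.024656469002366066)
bar [ 0.4709 -0.0444  0.1318] [ 0.4584 -0.1079  0.1246] [0.4889 0.0118 0.1388]
body ((0.5799604654312134, 0.04743029549717903), (0.07218339294195175, 0.07159943133592606), 6.359355926513672)
s2 241 [0.5771 0.0466 0.137 ] [0.5788 0.0469 0.135 ] [0.0486 0.0477 0.0199] ((0.5786330699920654, 0.04674892872571945), 0.02482796274125576)
bar [ 0.4694 -0.0463  0.1324] [ 0.4576 -0.1079  0.1258] [0.4895 0.0108 0.1386]
body ((0.5777251124382019, 0.047191690653562546), (0.07064074277877808, 0.07086735963821411), 7.328158378601074)
pred [0.5787 0.0483]
tr [ 0.0367  0.2719 -0.2347] dr [-0.0014 -0.0001 -0.    ] pos [ 0.3461 -0.2136  0.2567] q [-48.4876   5.9831  91.8906   0.0067  82.1313 -54.9067] w 0.061944930086472644 F [0.2529 0.5256 0.2885] t 5.3
```

```bash
python3 -m crank '{"hand":[45,45,45,45,45],"translation":[[0,0.033,-0.03],[0,0.066,-0.06],[0,0.098,-0.088],[0,0.131,-0.118],[0,0.164,-0.148]],"dr":[[0,0,0],[0,0,0],[0,0,0],[0,0,0],[0,0,0]]}'
python3 -c "
from h import *
go([.579,.0475,.2],6.5)"
```

```text
time_s: 5.8
position: [0.4931, -0.0444, 0.2569]
tool_rot: [[0.0, 0.993, 0.116], [-0.0, 0.116, -0.993], [-1.0, 0.0, 0.0]]
ft_force: [-0.3, -1.3, -0.0]
grip_width: 0.0703
tr [ 0.057   0.0959 -0.0813] dr [ 0.0026  0.0002 -0.0004] pos [ 0.4931 -0.0444  0.2569] q [-18.8719  15.1828  79.9581   0.0007  84.8343 -25.5195] w 0.07029526667563117 F [-0.2731 -1.2625 -0.0409] t 5.8
```

```bash
python3 -m crank '{"hand":[45,45,45,45,45],"translation":[[0,0.033,-0.028],[0.01,0.066,-0.056],[0.03,0.09,-0.076],[0.055,0.096,-0.081],[0.057,0.096,-0.081]],"dr":[[0,0,0],[0,0,0],[0,0,0],[0,0,0],[0,0,0]]}'
python3 -c "
from h import *
go([.579,.0475,.105],6.5)"
```

```text
time_s: 6.3
position: [0.5774, 0.0464, 0.1967]
tool_rot: [[-0.006, 0.993, 0.117], [0.001, 0.117, -0.993], [-1.0, -0.006, -0.002]]
ft_force: [-0.7, -0.2, 0.5]
grip_width: 0.0703
tr [ 0.0917  0.0022 -0.0007] dr [ 0.0041 -0.0015  0.0057] pos [0.5774 0.0464 0.1967] q [ -7.1075  26.3755  72.7126   0.0071  81.2491 -13.8453] w 0.0702606746070647 F [-0.7285 -0.2229  0.4535] t 6.3
```

```bash
python3 -m crank '{"hand":[45,45,45,45,45],"translation":[[0.025,0.001,-0.001],[0.05,0.001,-0.001],[0.075,0.001,-0.001],[0.09,0.001,-0.001],[0.097,0.001,-0.001]],"dr":[[0,0,0],[0,0,0],[0,0,0],[0,0,0],[0,0,0]]}'
python3 -m crank '{"hand":[45,45,45],"translation":[[0,0,0],[0,0,0],[0,0,0]],"dr":[[0,0,0],[0,0,0],[0,0,0]]}'
python3 -c "
from h import *
go([.579,.0475,.102],6.5)"
```

```text
time_s: 6.8
position: [0.5789, 0.0451, 0.1025]
tool_rot: [[-0.001, 0.993, 0.114], [0.0, 0.114, -0.993], [-1.0, -0.001, -0.0]]
ft_force: [0.0, -0.6, 0.4]
grip_width: 0.0701
time_s: 7.1
position: [0.5799, 0.0449, 0.1036]
tool_rot: [[0.002, 0.993, 0.114], [-0.0, 0.114, -0.993], [-1.0, 0.002, 0.001]]
ft_force: [-0.1, -0.3, 0.2]
grip_width: 0.0704
tr [ 0.0016 -0.0006 -0.0027] dr [ 0.0006  0.0005 -0.002 ] pos [0.5799 0.0449 0.1036] q [ -7.224   31.6581  80.1924  -0.0016  68.0323 -13.7599] w 0.07040326826227977 F [-0.1031 -0.3224  0.2325] t 7.1
```

```bash
python3 -m crank '{"hand":[45,255,255,255,255],"translation":[[0,-0.0005,-0.0025],[0,-0.0005,-0.0025],[0,-0.0005,-0.0025],[0,-0.0005,-0.0025],[0,-0.0005,-0.0025]],"dr":[[0,0,0],[0,0,0],[0,0,0],[0,0,0],[0,0,0]]}' 60
python3 -m crank '{"hand":[255,255],"translation":[[0,0,0],[0,0,0]],"dr":[[0,0,0],[0,0,0]]}'
python3 -c "
from h import *
go([.579,.0475,.102],6.5)"
```

```text
time_s: 7.6
position: [0.5792, 0.0475, 0.1028]
tool_rot: [[0.001, 0.994, 0.114], [0.0, 0.114, -0.994], [-1.0, 0.001, -0.0]]
ft_force: [1.1, 1.7, 3.7]
grip_width: 0.0468
time_s: 7.8
position: [0.5792, 0.0475, 0.1028]
tool_rot: [[0.002, 0.994, 0.114], [0.0, 0.114, -0.994], [-1.0, 0.002, 0.0]]
ft_force: [1.7, 2.2, 5.0]
grip_width: 0.0469
tr [ 0.0008 -0.0002 -0.0001] dr [ 0.0005  0.0001 -0.0015] pos [0.5792 0.0475 0.1028] q [ -6.9871  31.6787  80.316    0.0175  67.9197 -13.5233] w 0.04693127746395024 F [1.6692 2.1691 5.0059] t 7.8
```

```bash
python3 -m crank '{"hand":[255,255,255,255,255],"translation":[[0.002,0,0],[0.004,0,0],[0.006,0,0],[0.007,0,0],[0.007,0,0]],"dr":[[0,0,0],[0,0,0],[0,0,0],[0,0,0],[0,0,0]]}'
python3 -c "
from h import *
go([.579,.0475,.096],6.5)"
```

```text
time_s: 8.3
position: [0.5796, 0.0474, 0.0967]
tool_rot: [[0.003, 0.994, 0.114], [-0.0, 0.114, -0.994], [-1.0, 0.003, 0.0]]
ft_force: [0.5, 1.1, 12.9]
grip_width: 0.0468
tr [ 0.0007 -0.0006 -0.0001] dr [ 0.0006  0.0004 -0.0029] pos [0.5796 0.0474 0.0967] q [ -6.9853  32.0898  80.7289   0.0154  67.013  -13.5242] w 0.046768314444649316 F [ 0.4844  1.1088 12.9081] t 8.3
```

Fz is 12.9 N, which means about 6 mm of push. Now I turn anticlockwise, about −x of the tool.

```bash
python3 -m crank '{"hand":[255,255,255,255,255],"translation":[[0,0,0],[0,0,0],[0,0,0],[0,0,0],[0,0,0]],"dr":[[-0.1,0,0],[-0.2,0,0],[-0.3,0,0],[-0.4,0,0],[-0.5,0,0]]}'
python3 -c "
from h import *
print(sensors.observe()['wrist_torque']);go([.579,.0475,.096],6.5)"
```

```text
time_s: 8.8
position: [0.5795, 0.047, 0.0968]
tool_rot: [[0.003, 0.815, 0.579], [-0.001, 0.579, -0.815], [-1.0, 0.002, 0.002]]
ft_force: [1.3, 0.5, 12.3]
grip_width: 0.047
[ 0.0009  0.0437 -0.0974]
tr [ 0.0008 -0.0001 -0.0006] dr [ 0.5046  0.0018 -0.0023] pos [0.5795 0.047  0.0968] q [ -7.0066  32.0765  80.7328  -0.0289  67.0261 -42.4067] w 0.04700212328206349 F [ 1.3131  0.4707 12.3184] t 8.8
```

```bash
python3 -m crank '{"hand":[255,255,255,255,255],"translation":[[0,0,0],[0,0,0],[0,0,0],[0,0,0],[0,0,0]],"dr":[[-0.1,0,0],[-0.2,0,0],[-0.3,0,0],[-0.4,0,0],[-0.5,0,0]]}'
python3 -m crank '{"hand":[255,255,255,255,255],"translation":[[0,0,0],[0,0,0],[0,0,0],[0,0,0],[0,0,0]],"dr":[[-0.1,0,0],[-0.2,0,0],[-0.3,0,0],[-0.35,0,0],[-0.35,0,0]]}'
python3 -c "
from h import *
print(sensors.observe()['wrist_torque']);go([.579,.0475,.096],6.5)"
```

```text
time_s: 9.3
position: [0.5795, 0.047, 0.0968]
tool_rot: [[0.003, 0.438, 0.899], [-0.001, 0.899, -0.438], [-1.0, 0.0, 0.003]]
ft_force: [-0.7, 0.3, 12.3]
grip_width: 0.0471
time_s: 9.8
position: [0.5795, 0.047, 0.0968]
tool_rot: [[0.003, 0.105, 0.994], [-0.001, 0.994, -0.105], [-1.0, -0.001, 0.003]]
ft_force: [0.2, 1.4, 12.4]
grip_width: 0.0471
[ 0.0072  0.0189 -0.0195]
tr [ 0.0008  0.0004 -0.0005] dr [ 1.352   0.0028 -0.0015] pos [0.5795 0.047  0.0968] q [ -7.0077  32.0759  80.7331  -0.0301  67.0259 -90.9585] w 0.04705889598382419 F [ 0.2402  1.4144 12.3771] t 9.8
```

The torque is very low, so the cap is turning without slipping. Lifting slowly.

```bash
python3 -m crank '{"hand":[255,255,255,255,255],"translation":[[-0.003,0,0],[-0.007,0,0],[-0.011,0,0],[-0.016,0,0],[-0.021,0,0]],"dr":[[0,0,0],[0,0,0],[0,0,0],[0,0,0],[0,0,0]]}'
python3 -c "
from h import *
go([.579,.0475,.19],84)"
```

```text
time_s: 10.3
position: [0.5782, 0.0473, 0.116]
tool_rot: [[-0.002, 0.107, 0.994], [0.0, 0.994, -0.107], [-1.0, -0.0, -0.002]]
ft_force: [1.1, 0.2, 0.2]
grip_width: 0.0472
tr [-0.074   0.0002  0.0006] dr [-0.0021 -0.0019  0.0002] pos [0.5782 0.0473 0.116 ] q [ -6.999   30.8005  79.4207  -0.0117  69.8855 -90.8759] w 0.04721562511271393 F [1.0954 0.1999 0.1674] t 10.3
```

```bash
python3 -m crank '{"hand":[255,255,255,255,255],"translation":[[-0.014,0,0],[-0.03,0,0],[-0.047,0,0],[-0.062,0,0],[-0.07,0,0]],"dr":[[0,0,0],[0,0,0],[0,0,0],[0,0,0],[0,0,0]]}'
python3 -m crank '{"hand":[255,255,255,255,255],"translation":[[0,0,0],[0,0,0],[0,0,0],[0,0,0],[0,0,0]],"dr":[[0,0,0],[0,0,0],[0,0,0],[0,0,0],[0,0,0]]}'
python3 - <<'E'
from h import *
for n in("scene","top"):
    im,d,W=cam(n); cv2.imwrite(f"pics/{n}9.png",cv2.resize(im[120:320,210:450],None,fx=3,fy=3))
    W0=np.load(f"pics/{'t2' if n=='top' else 's2'}.npy")
    m=(W[...,2]>.122)&(W[...,2]<.142)&(W[...,0]>.44)&(W[...,0]<.5)&(abs(W[...,1]+.05)<.08); p=W[m]
    print(n,"bar",len(p),p.mean(0) if len(p) else 0)
s=sensors.observe();print(s["position"],s["grip_width"],s["ft_force"],s["time_s"])
E
```

```text
time_s: 10.8
position: [0.5788, 0.0474, 0.1874]
tool_rot: [[0.001, 0.107, 0.994], [-0.0, 0.994, -0.107], [-1.0, -0.0, 0.001]]
ft_force: [0.3, 0.4, -0.7]
grip_width: 0.0469
time_s: 11.3
position: [0.5786, 0.0474, 0.1859]
tool_rot: [[-0.001, 0.107, 0.994], [0.0, 0.994, -0.107], [-1.0, 0.0, -0.001]]
ft_force: [-0.4, -0.5, -0.8]
grip_width: 0.0471
scene bar 233 [ 0.4733 -0.0428  0.1324]
top bar 181 [ 0.4737 -0.068   0.1319]
[0.5787 0.0474 0.1861] 0.04686452658804921 [-0.4169 -0.2781  0.0437] 11.4
```

View pics/scene9.png

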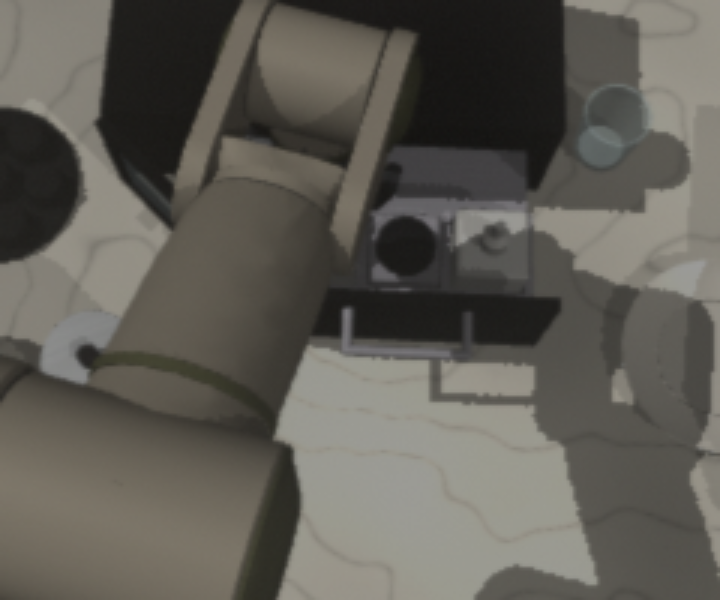

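View pics/top9.png

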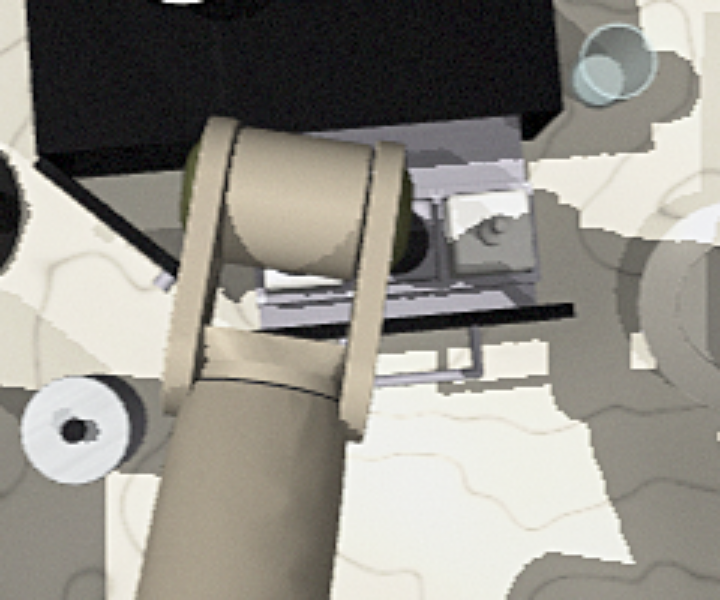

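The tray is still out with its bar at crop (345–480, 372–385). The canister, plate and tumbler are where they were. The wrist hides the bottle except for a white strip at top-crop (300,283). I'll check that strip's height, then hand in.

```bash
python3 - <<'E'
from h import *
im,d,W=cam("top"); W0=np.load("pics/t2.npy")
print("strip z now/before",np.nanmedian(W[213:216,304:318,2]),np.nanmedian(W0[213:216,304:318,2]))
print(sensors.observe()["grip_width"]); env.close_job()
E
```

```text
strip z now/before 0.08692833469379813 0.0874753985836979
0.047241715653805166
the job is handed in; nothing more can be done
```

The job is handed in at about 11.5 s of robot time, and all the checks I could make agree. The interface gives no verdict.

- **Tray:** I pulled it out by the bar about 0.16 m, until the force rose to 35 N at the stop. In the last pictures the bar is where it was after the pull.
- **Cap:** It was in the left cell. I gripped it at 60 N and pushed it down about 6 mm, at about 13 N. I then turned it 1.35 rad anticlockwise at under 0.1 N m at each check, which points to no slip. The push force fell to zero as I lifted it off.
- **Final hold:** The opening is 47 mm, so the cap is in the fingers. The tool is upright, with the rim estimated at about 7 cm above the mouth.
- **Bottle:** Its visible top strip is at 0.087 m both before and after, and the wrist carries no extra weight, so it stayed in its cell.
- **Counter items:** The canister, plate and tumbler looked unmoved in the last pictures, and the visible part of the egg mould did too. I did not measure them.

The wrist hid the cap and most of the bottle from both cameras at the end. That the cap is level and clear of the bottle therefore rests on the arm pose, opening and force readings, not on a direct view.

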